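# Screw the lid back on the wax jar

### The arm

A 7-joint arm with a two-finger parallel gripper is mounted at the origin on the work surface. World frame = base frame: x ahead of the robot, y to its left, z up, the work surface at z = 0. Lengths are in m, angles in rad, forces in N, time in s.
With the tool pointing down it reaches from about 0.4 to 0.875 m from the base axis. Payload 19.3 kg.
Tool frame: the origin (TCP) lies midway between the tips of the shut fingers; the grasp point (between the pads) lies 19 mm behind it (bot.pinch_z is the distance from the TCP to the grasp point, in m); z points along the fingers, y is the line along which they close (so a half turn about z gives the same grasp; the last joint's range is limited). The gripper opens to 85 mm and grips with 20 to 120 N. Pads are 22 mm wide; open, the fingers measure 114 mm over their backs; the gripper's body (76 mm by 85 mm) begins 54 mm behind the grasp point. The pads swing forward as they close: fully open they stand 13 mm farther back than shut.
Start: joints at [1.205, 0.521, -0.036, 1.599, 0.021, 1.021, -0.113], TCP at [0.182, -0.598, 0.231] pointing down, gripper open.
Joint ranges: [-2.91, 2.91], [-0.3, 2.13], [-1.5, 1.42], [0.17, 2.43], [-1.26, 4.41], [0.16, 1.93], [-2.52, 2.52]. Speed limits (rad/s): [1.89, 1.89, 2.39, 2.39, 3.01, 3.01, 3.01].

### API

Orientations are given as [roll, pitch, yaw] about the fixed x, y, z axes, in that order (R = Rz(yaw) Ry(pitch) Rx(roll)).
In Python, from workcell import observe, viewer, bot gives the robot as it stands. The module is installed in compiled form; this text tells all that it offers.
- The arm moves only by the tool play_rows, never from a script. Its argument "motion" is a list of rows, each a list of 7 numbers: the shift along the tool's x, y, z in cm, then the turn, a rotation vector about the tool's x, y, z in rad, then the opening, from -1 (shut) to 1 (fully open), so that 0 is half open. A call has exactly 5 rows; each row is the pose to reach, as a shift and turn from the pose commanded when the call began, along the tool's axes at that moment; what a row does not reach only later rows make up. A row lasts 1/10 s, in which the tool goes at most 50 mm and 8.59 degrees, less where a joint would pass 70% of its speed; a pose out of reach is approached as far as the arm can. A call with a gripper value outside its range is refused whole. The fingers move at their own pace and stop on an object; "squeeze" is the grip in N (left out, the last holds). Time passes only in rows, so rows that repeat a pose let the fingers close, or fill a call up. It gives the time, the measured TCP pose, the force, the opening and the grip force at its end, in the units of the state.
- observe(): the state, without advancing time (a new reading comes with each control period).
- viewer.grab_frame(name): name is "side" or "top"; returns (picture, depth): 420x560x3 uint8, red, green, blue; 420x560 float32, m along the optical axis (not along the pixel's ray), 0 where there is no reading.
- viewer.camera_info(name): a dict with "fx", "fy", "cx", "cy" (pixels), "R" (3x3) and "t" (3): a world point X has camera coordinates R X + t. Camera axes: x right, y down, z forward; pixel columns grow to the right and rows downward; lengths in m; the calibration is good to about 2 mm. A picture is of the moment at which its call begins. camera_info takes no time and is no camera call.
- bot.job_done(): hands the job in; it is judged then, once.
The state is a dict: "clock": time; "qpos": joint angles; "qd": joint speeds; "joint_efforts": joint torques, N m; "position": TCP position; "tool_rot": TCP orientation; "force": force on the tool from outside, world axes, zero at the start; "moment": the same for the moment, N m; "grip_width": finger opening in m; "finger_force": force on a finger pad.
Only numpy, scipy, OpenCV 4.12 (cv2) and the standard library are available. Lean on these libraries where they do the work, as an engineer would, in place of code of your own. Each camera call takes 0.05 s, during which the arm holds its last target. There are 200 camera calls.

### The job

Put the orange lid back on the wax jar that is clamped in the bench vise. Set it level on the neck and turn it backward (anticlockwise from above) under light pressure until it rides up and you feel it drop off the thread starts; then screw it forward until it comes up tight at its stop. Never force it down before the threads have it, let go when done, and leave the other things on the bench where they lie.

Things in the scene. Friction and masses are not known exactly. Their poses are not given: they have to be found in the camera images.
- lid: Orange ribbed plastic screw lid, lying top up on the bench: 60 mm across, 23 mm tall, skirt wall 3 mm, about 60 g. Origin: centre of its open lower edge; z up through its top. Inside the skirt are three equal lugs, evenly spaced, 4 mm above the lower edge; their angles are not given. Under its top is a springy white sealing liner (10 N squeezes it 1.5 mm). Take it across the skirt at any yaw.
- jar_mouth (a point): Centre of the mouth, level with the bevelled glass rim, 100 mm above the bench; z up. The lid goes over it if held within 1 mm of centre. With its lugs on top of the threads the lid's lower edge lies 7.5 to 14 mm below the rim; turned backward it rides up to 7.5 mm below, then drops 6.5 mm off the starts.
- jar_home (a point): Point on the jar's axis 17.5 mm below the rim, where the lid's lower edge lies when fully home. Wound forward (clockwise) after the drop, the lid meets its liner at 16 mm below the rim and comes to a thread stop some 95 degrees past the drop. Turning takes under 0.25 N m; at the stop it rises sharply past 0.45 N m.
- jar: Amber glass jar of set paste wax, held fast in the vise: body 66 mm across, 72 mm tall; neck 44 mm across, 52 mm over the thread. Origin: centre of its base, z up. Three-start right-hand thread with blunt starts, lead 6.5 mm per third of a turn; where the starts lie round the neck is not given.
- vise: Twin-screw wooden bench vise, bolted down, jaws 270 mm long and 66 mm high 40 mm thick, 66 mm apart, two steel handwheels on one side reaching 135 mm from the jar. Origin: on the bench under the jar's axis; x towards the handwheels, y along the jaws.
- tin: Bystander: flat closed steel tin with green lid rim, 65 mm across, 25 mm tall. Origin: centre of its base.
- tape: Bystander: yellow tape measure standing on its edge, 66 x 36 x 60 mm tall. Origin: centre of its base.
- offcut: Bystander: dark wood offcut, 110 x 45 x 22 mm. Origin: centre of its base.
- pencil: Bystander: flat red carpenter's pencil, 185 x 13 x 8 mm. Origin: near its middle, underside.
- chisel: Bystander: wood-handled chisel, 260 mm long, lying. Origin: on the bench under its ferrule; x to the edge.
- mallet: Bystander: wooden mallet lying down, head 65 x 130 x 72 mm, handle 200 mm. Origin: on the bench where handle meets head; the handle runs to -x.
- brush: Bystander: blue-handled brush, 185 mm long, lying. Origin: on the bench at the end of the handle, x to the bristles.
Mind the look-alikes: they are no part of the job. Leave any blue, purple or yellow look-alike of the lid alone.

How it is judged:
On the way, in this order (a step that is already met when the one before it is completed fails the run):
1. turned backward, the lid has ridden up to the thread starts: borne by the jar (over 1 N, slower than 6 mm/s) with its lower edge 6.4 to 8.6 mm below the rim (z of lid in the frame of jar_mouth between -0.0086 and -0.0064 m and contact force between lid and jar above 1 N and linear speed of lid below 0.006 m/s), for 0.1 s.
2. the lid has dropped off the thread starts: its lower edge 11.5 to 15.5 mm below the rim (z of lid in the frame of jar_mouth between -0.0155 and -0.0115 m), for 0.1 s.
At the end, for the whole second after the job is handed in: the lid is screwed home, its lower edge at least 16.8 mm below the rim, centred within 2 mm, level within 0.03 rad, and at rest (z of lid in the frame of jar_mouth below -0.0168 m and horizontal distance between lid and jar_mouth below 0.002 m and angle between lid's own z axis and vertical below 0.03 rad and angular speed of lid below 0.1 rad/s); the robot touches nothing.
It fails at once if the lid is forced: over 30 N between lid and jar before it has come down onto its liner (lower edge less than 16 mm below the rim) (z of lid in the frame of jar_mouth above -0.016 m and contact force between lid and jar above 30 N).
It fails at once if another thing on the bench is moved by more than 20 mm (distance of any of tin, tape, offcut, pencil, chisel, mallet, brush from where it was at the start of the episode above 0.02 m).
It also fails if it takes over 61 s, if anything falls off the work surface, if the arm or the gripper's body presses on something with over 40 N, if the wrist force passes 120 N, or if a joint passes its speed limit or range.

## Working session

There is one attempt and no reset: what is moved stays moved. The work goes in short steps, Python scripts to look and compute and a tool call to move; the robot and the scene stay as the last step left them, time stands still between calls to the robot, and variables do not carry over. Pictures are saved under pics/ and viewed, at most 10 in all, crops included, and the job is handed in when it is done.

Besides the shell and the picture viewer there is one more tool, called after ">>>" as name([rows], argument=value, ...), one row to a line, values as JSON. play_rows: Moves the arm, as the interface text tells. Its arguments: {"type":"object","properties":{"motion":{"type":"array"},"squeeze":{"type":"number"}},"required":["motion"]}

```bash
mkdir -p pics; python3 - <<'E'
from workcell import observe, viewer, bot
import cv2, numpy as np
for n in ("top","side"):
    p,d=viewer.grab_frame(n); cv2.imwrite(f"pics/{n}0.png",p[:,:,::-1]); np.save(f"{n}0.npy",d)
    c=viewer.camera_info(n); print(n,c)
s=observe(); print(s, bot.pinch_z)
E
```

```text
top {'fx': 447.34032943001176, 'fy': 447.34032943001176, 'cx': 278.4501235277491, 'cy': 211.51121395040238, 'R': array([[-0.0230149 , -0.99973376,  0.00164955],
       [-0.9938939 ,  0.0227023 , -0.10797924],
       [ 0.10791304, -0.00412461, -0.99415178]]), 't': array([-0.0104041 ,  0.60509648,  1.28860241])}
side {'fx': 388.1273212306091, 'fy': 388.1273212306091, 'cx': 274.43817165536586, 'cy': 214.32941959839488, 'R': array([[-0.99309643, -0.11585113,  0.0183848 ],
       [-0.09812148,  0.73456741, -0.67140368],
       [ 0.064278  , -0.66857254, -0.74086375]]), 't': array([0.55749022, 0.12497578, 1.23911357])}
{'clock': 0.1, 'qpos': array([ 1.20480646,  0.52193361, -0.03630044,  1.59994719,  0.02119156,
        1.02111922, -0.11279909]), 'qd': array([ 0.0005225 , -0.00302441,  0.00046651, -0.00271268,  0.00031   ,
        0.00094946,  0.00126457]), 'joint_efforts': array([ 5.45680101e-03, -9.28490996e+01,  1.98477186e+00, -3.70536804e+01,
        1.82333967e-02,  5.29867379e-03, -7.71010946e-06]), 'position': array([ 0.18204947, -0.59757857,  0.23079792]), 'tool_rot': array([-3.14057297e+00,  7.86234646e-05,  2.95751948e-01]), 'force': array([-0.05254825, -0.19117742,  0.50398916]), 'moment': array([-0.05976643, -0.02496567,  0.03102421]), 'finger_force': 0.0, 'grip_width': 0.0857693782567112} 0.0187
```

View pics/top0.png

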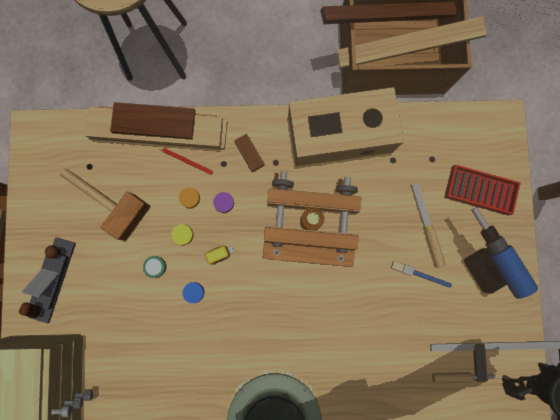

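View pics/side0.png

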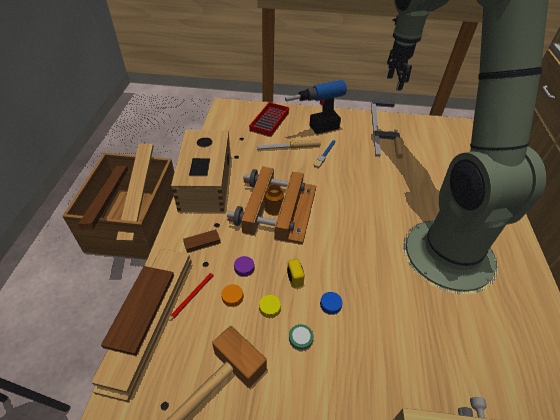

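The candidates for the lid, as top px / side px, are orange (189,198)/(232,295), purple (223,202)/(244,266), yellow (181,235)/(270,306) and blue (193,292)/(331,302). The green-rimmed disc at (154,267) is the tin. Only the orange one fits the description. The jar is in the vise at top (313,218) / side (274,197). Next I'll confirm with an enlarged crop and measure.

```bash
cat > h.py <<'E'
import numpy as np, cv2
from workcell import observe, viewer, bot
def cast(n,u,v,z):
    c=viewer.camera_info(n); R=c["R"]; t=c["t"]
    o=-R.T@t; r=R.T@np.array([(u-c["cx"])/c["fx"],(v-c["cy"])/c["fy"],1])
    return o+r*(z-o[2])/r[2]
def proj(n,X):
    c=viewer.camera_info(n); p=c["R"]@np.asarray(X)+c["t"]
    return np.array([c["fx"]*p[0]/p[2]+c["cx"],c["fy"]*p[1]/p[2]+c["cy"]])
def orange(img,box):   # img RGB, box u0,v0,u1,v1
    u0,v0,u1,v1=box; h=cv2.cvtColor(img[v0:v1,u0:u1],cv2.COLOR_RGB2HSV)
    m=cv2.inRange(h,(9,200,120),(20,255,255))
    k,l,st,ce=cv2.connectedComponentsWithStats(m); i=1+np.argmax(st[1:,4])
    return st[i]+[u0,v0,0,0,0],ce[i]+[u0,v0],(l==i)
E
python3 - <<'E'
from h import *
T=cv2.imread("pics/top0.png")[:,:,::-1]; S=cv2.imread("pics/side0.png")[:,:,::-1]
d=np.load("top0.npy"); ds=np.load("side0.npy")
print("hsv",cv2.cvtColor(T[198:199,189:190].copy(),cv2.COLOR_RGB2HSV),cv2.cvtColor(S[295:296,232:233].copy(),cv2.COLOR_RGB2HSV))
for n,im,b in(("top",T,(170,180,210,216)),("side",S,(212,278,252,312))):
    st,ce,_=orange(im.copy(),b); print(n,st,ce,cast(n,*ce,0.02))
# depth based: points
def pts(n,d):
    c=viewer.camera_info(n); v,u=np.mgrid[:420,:560]
    P=np.stack([(u-c["cx"])/c["fx"]*d,(v-c["cy"])/c["fy"]*d,d],-1)
    return (P-c["t"])@c["R"]
P=pts("top",d); Q=pts("side",ds)
print("lid h",P[198,189],Q[295,232]); print("jar",P[218,313],Q[190:202:3,274])
a=cv2.resize(T[170:250,160:250],None,fx=4,fy=4,interpolation=2);b=cv2.resize(T[178:258,265:365],None,fx=4,fy=4,interpolation=2)
c=cv2.resize(S[170:225,240:315],None,fx=4.5,fy=4.5,interpolation=2)
o=np.zeros((580,770,3),np.uint8);o[:320,:360]=a;o[:320,360:760]=b;o[325:325+c.shape[0],:c.shape[1]]=c
cv2.imwrite("pics/crop1.png",o[:,:,::-1])
E
```

```text
hsv [[[ 18 172 159]]] [[[ 16 241 182]]]Traceback (most recent call last):
  File "<stdin>", line 6, in <module>
  File "h.py", line 13, in orange
    k,l,st,ce=cv2.connectedComponentsWithStats(m); i=1+np.argmax(st[1:,4])
                                                       ~~~~~~~~~^^^^^^^^^^
    return _wrapfunc(a, 'argmax', axis=axis, out=out, **kwds)
    return bound(*args, **kwds)
ValueError: attempt to get argmax of an empty sequence
```

```bash
sed -i 's/(9,200,120),(20,255,255)/(8,150,90),(21,255,255)/' h.py
cat >> h.py <<'E'
def pts(n,d):
    c=viewer.camera_info(n); v,u=np.mgrid[:420,:560]
    P=np.stack([(u-c["cx"])/c["fx"]*d,(v-c["cy"])/c["fy"]*d,d],-1)
    return (P-c["t"])@c["R"]
E
python3 - <<'E'
from h import *
T=cv2.imread("pics/top0.png")[:,:,::-1]; S=cv2.imread("pics/side0.png")[:,:,::-1]
d=np.load("top0.npy"); ds=np.load("side0.npy")
for n,im,b in(("top",T,(170,180,210,216)),("side",S,(212,278,252,312))):
    st,ce,_=orange(im.copy(),b); print(n,st,ce,cast(n,*ce,0.02))
P=pts("top",d); Q=pts("side",ds)
print("lid h",P[198,189],Q[295,232]); print("jar",P[218,313],Q[190:202:3,274])
for nm,A in(("top",P),("side",Q)):
    c=A[np.linalg.norm(A[...,:2]-P[198,189,:2],axis=-1)<.05]; c=c[c[:,2]>.017]; print(nm,"lid depth mean",c.mean(0),np.ptp(c,0))
    c=A[np.linalg.norm(A[...,:2]-P[218,313,:2],axis=-1)<.028]; c=c[(c[:,2]>.09)&(c[:,2]<.11)]; print(nm,"jar",len(c),c.mean(0),np.ptp(c,0))
a=cv2.resize(T[170:250,160:250],None,fx=4,fy=4,interpolation=2);b=cv2.resize(T[178:258,265:365],None,fx=4,fy=4,interpolation=2)
c=cv2.resize(S[170:225,240:315],None,fx=4.5,fy=4.5,interpolation=2)
o=np.zeros((580,770,3),np.uint8);o[:320,:360]=a;o[:320,360:760]=b;o[325:325+c.shape[0],:c.shape[1]]=c
cv2.imwrite("pics/crop1.png",o[:,:,::-1])
E
```

```text
top [179 188  21  20 324] [188.69444444 197.29320988] [0.65499552 0.24315928 0.02      ]
side [221 284  22  20 338] [231.61538462 293.29289941] [0.65627226 0.24180101 0.02      ]
lid h [0.65225665 0.24145005 0.02405769] [0.65433835 0.24646431 0.01889798]
jar [ 0.58068877 -0.12355984  0.05921943] [[ 0.58172327 -0.15209812  0.05928976]
 [ 0.57685054 -0.1058657   0.09075924]
 [ 0.57576269 -0.09742225  0.08530554]
 [ 0.57518868 -0.09414553  0.07459667]]
top lid depth mean [0.65529807 0.24316272 0.02259072] [0.06012136 0.05776004 0.01226347]
top jar 108 [ 0.57794829 -0.12117616  0.09581299] [0.04857696 0.04835724 0.01426948]
side lid depth mean [0.65531595 0.24447974 0.02226059] [0.06007501 0.05943421 0.01141473]
side jar 82 [ 0.57838353 -0.11761843  0.09524648] [0.04600453 0.04589562 0.01411154]
```

View pics/crop1.png

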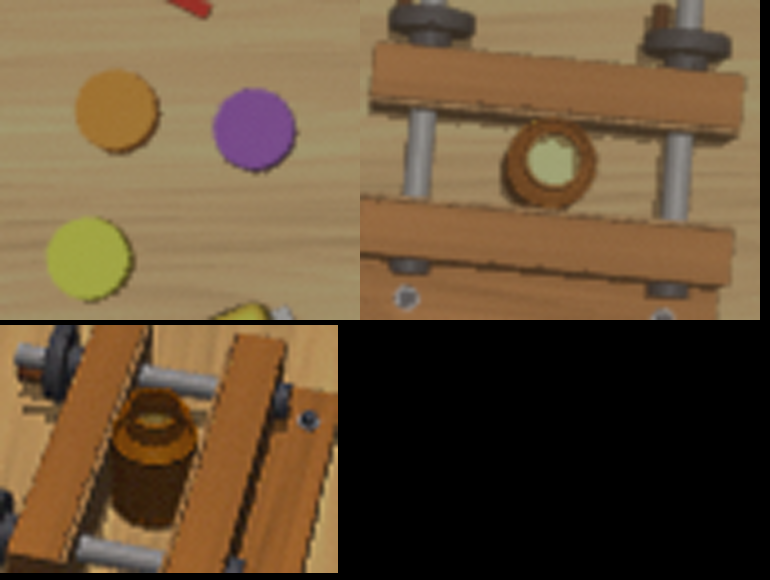

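The crop shows the orange lid at crop (116,110), clearly distinct from purple (254,130) and yellow (90,258). The jar's rim is at crop (550,165), between the jaws. The lid is at about (0.655, 0.244) and the mouth at about (0.578, -0.119). I'll move over the lid at a raised height.

>>> play_rows([
  [0,0,-5,0,0,0,0.9],
  [0,0,-10,0,0,0,0.9],
  [3.5,-3.4,-11,0,0,0,0.9],
  [7,-6.8,-11,0,0,0,0.9],
  [10.5,-10.1,-11,0,0,0,0.9],
], squeeze=60)

```text
clock: 0.6
position: [0.2536, -0.4689, 0.3414]
tool_rot: [3.141, -0.0, 0.295]
force: [1.5, -0.4, -0.2]
grip_width: 0.0813
finger_force: 0.0
```

>>> play_rows([
  [2.96,-2.83,0,0,0,0,0.9],
  [5.92,-5.66,0,0,0,0,0.9],
  [8.88,-8.49,0,0,0,0,0.9],
  [11.84,-11.32,0,0,0,0,0.9],
  [14.8,-14.15,0,0,0,0,0.9],
])

```text
clock: 1.1
position: [0.3539, -0.2905, 0.3413]
tool_rot: [3.141, 0.0, 0.296]
force: [1.3, 0.7, 0.5]
grip_width: 0.0809
finger_force: 0.0
```

>>> play_rows([
  [2.96,-2.83,0,0,0,0,0.9],
  [5.92,-5.66,0,0,0,0,0.9],
  [8.88,-8.49,0,0,0,0,0.9],
  [11.84,-11.32,0,0,0,0,0.9],
  [14.8,-14.15,0,0,0,0,0.9],
])

```text
clock: 1.6
position: [0.4542, -0.1121, 0.3413]
tool_rot: [3.142, 0.0, 0.296]
force: [1.2, -0.9, 0.5]
grip_width: 0.0809
finger_force: 0.0
```

>>> play_rows([
  [2.96,-2.83,0,0,0,0,0.9],
  [5.92,-5.66,0,0,0,0,0.9],
  [8.88,-8.49,0,0,0,0,0.9],
  [11.84,-11.32,0,0,0,0,0.9],
  [14.8,-14.15,0,0,0,0,0.9],
])

```text
clock: 2.1
position: [0.5547, 0.0663, 0.3411]
tool_rot: [-3.142, 0.0, 0.296]
force: [0.1, -0.6, 0.5]
grip_width: 0.0811
finger_force: 0.0
```

>>> play_rows([
  [2.96,-2.83,4,0,0,-0.1,0.9],
  [5.92,-5.66,8,0,0,-0.2,0.9],
  [8.88,-8.49,12,0,0,-0.3,0.9],
  [11.84,-11.32,15,0,0,-0.4,0.9],
  [14.8,-14.15,18,0,0,-0.49,0.9],
])

```text
clock: 2.6
position: [0.6458, 0.2282, 0.1733]
tool_rot: [-3.141, 0.001, 0.789]
force: [1.3, -0.8, 0.6]
grip_width: 0.0812
finger_force: 0.0
```

```bash
python3 - <<'E'
from h import *
s=observe(); print({k:np.round(s[k],4) for k in("clock","qpos","position","tool_rot","grip_width","force")})
for n in("top","side"):
    p,d=viewer.grab_frame(n); cv2.imwrite(f"pics/{n}1.png",p[:,:,::-1])
T=cv2.imread("pics/top1.png");S=cv2.imread("pics/side1.png")
o=np.hstack([cv2.resize(T[150:250,140:240],(390,390)),cv2.resize(S[220:340,170:290],(390,390))]);cv2.imwrite("pics/crop2.png",o)
print(proj("top",s["position"]),proj("side",s["position"]))
E
```

```text
{'clock': np.float64(2.6), 'qpos': array([-0.1023,  0.7261, -0.5402,  1.4575,  0.4001,  1.0696, -1.506 ]), 'position': array([0.6458, 0.2282, 0.1733]), 'tool_rot': array([-3.1414e+00,  9.0000e-04,  7.8940e-01]), 'grip_width': np.float64(0.0812), 'force': array([ 1.2552, -0.7714,  0.5635])}
[182.88950204 192.52572442] [232.84873873 258.18005748]
```

View pics/crop2.png

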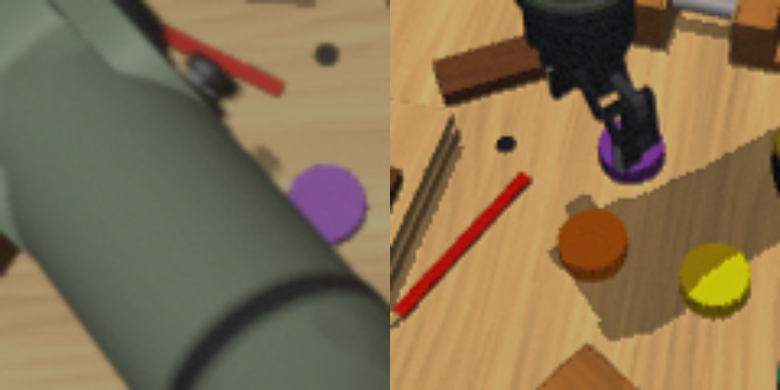

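The crop shows the side view (right half): the gripper hangs behind the lid, which is at crop (592,243) and still untouched. Descending.

>>> play_rows([
  [0.9,-0.2,3,0,0,0,0.9],
  [1.76,-0.41,6,0,0,0,0.9],
  [1.76,-0.41,9,0,0,0,0.9],
  [1.76,-0.41,11,0,0,0,0.9],
  [1.76,-0.41,12.3,0,0,0,0.9],
])

```text
clock: 3.2
position: [0.6543, 0.242, 0.0505]
tool_rot: [-3.141, 0.002, 0.785]
force: [-0.0, 0.1, 0.9]
grip_width: 0.0812
finger_force: 0.0
```

>>> play_rows([
  [0,0,2,0,0,0,0.9],
  [0,0,3.5,0,0,0,0.9],
  [0,0,4.5,0,0,0,0.9],
  [0,0,4.9,0,0,0,0.9],
  [0,0,4.9,0,0,0,0.9],
])

```text
clock: 3.7
position: [0.6549, 0.2426, 0.003]
tool_rot: [-3.141, 0.0, 0.786]
force: [-0.0, -0.3, 0.5]
grip_width: 0.0812
finger_force: 0.0
```

```bash
python3 - <<'E'
from h import *
s=observe(); print({k:np.round(s[k],4) for k in("clock","position","tool_rot","grip_width","force")})
p,d=viewer.grab_frame("side"); cv2.imwrite("pics/crop3.png",cv2.resize(p[250:330,180:290,::-1],None,fx=6,fy=6))
E
```

```text
{'clock': np.float64(3.7), 'position': array([0.6549, 0.2426, 0.003 ]), 'tool_rot': array([-3.1414e+00,  2.0000e-04,  7.8580e-01]), 'grip_width': np.float64(0.0812), 'force': array([-0.0114, -0.2588,  0.465 ])}
```

View pics/crop3.png

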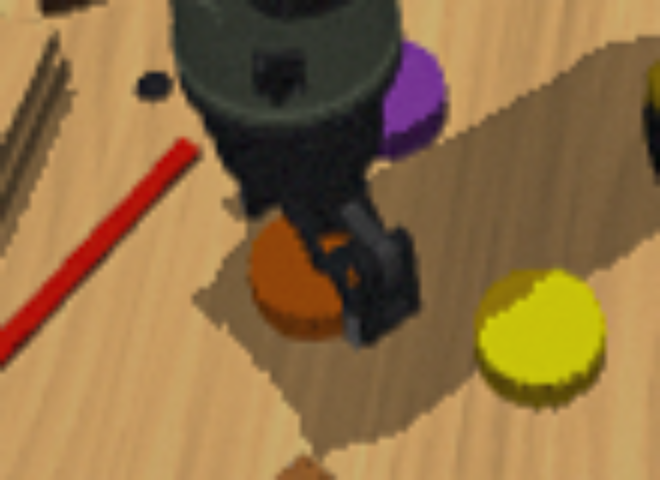

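The fingers straddle the orange lid (crop 300,275), clear of the yellow one. I'll lower a little more, then close.

>>> play_rows([
  [0.05,0,0.3,0,0,0,0.9],
  [0.1,0,0.5,0,0,0,0.9],
  [0.1,0,0.5,0,0,0,0.2],
  [0.1,0,0.5,0,0,0,-0.3],
  [0.1,0,0.5,0,0,0,-0.5],
], squeeze=60)

```text
clock: 4.25
position: [0.6558, 0.2434, -0.0011]
tool_rot: [3.141, -0.0, 0.786]
force: [-3.7, -1.5, 7.1]
grip_width: 0.058
finger_force: 64.4
```

>>> play_rows([
  [0,0,0,0,0,0,-0.5],
  [0,0,0,0,0,0,-0.5],
  [0,0,0,0,0,0,-0.5],
  [0,0,0,0,0,0,-0.5],
  [0,0,0,0,0,0,-0.5],
])

```text
clock: 4.75
position: [0.6558, 0.2434, -0.0011]
tool_rot: [3.141, -0.0, 0.786]
force: [-3.0, -0.9, 8.4]
grip_width: 0.0581
finger_force: 64.4
```

>>> play_rows([
  [0,0,-2,0,0,0,-0.5],
  [0,0,-6,0,0,0,-0.5],
  [0,0,-10,0,0,0,-0.5],
  [0,0,-14,0,0,0,-0.5],
  [0,0,-17,0,0,0,-0.5],
])

```text
clock: 5.25
position: [0.6561, 0.2437, 0.1726]
tool_rot: [3.141, -0.003, 0.786]
force: [-0.3, 0.2, -0.5]
grip_width: 0.0583
finger_force: 64.5
```

```bash
python3 - <<'E'
from h import *
s=observe(); print({k:np.round(s[k],4) for k in("clock","position","tool_rot","grip_width","force","qpos")})
from scipy.optimize import least_squares
for n in("top","side"):
    A=pts(n,np.load(n+"0.npy")); c=viewer.camera_info(n); print(n,"cam",-c["R"].T@c["t"])
    m=(np.linalg.norm(A[...,:2]-[.578,-.119],axis=-1)<.035)
    for lo,hi in((.096,.105),(.09,.096),(.078,.09),(.068,.074)):
        k=A[m&(A[...,2]>lo)&(A[...,2]<hi)]
        if len(k)<8: print(lo,len(k));continue
        f=least_squares(lambda p:np.hypot(k[:,0]-p[0],k[:,1]-p[1])-p[2],[.578,-.119,.02],loss="soft_l1",f_scale=.001)
        (x,y),r=cv2.minEnclosingCircle((k[:,:2]*1000).astype(np.float32))
        print(lo,hi,len(k),"fit",f.x.round(4),"rms",np.sqrt(np.mean(f.fun**2)).round(4),"enc",round(x,1),round(y,1),round(r,1))
    # wood jaws top
    g=(np.abs(A[...,0]-.578)<.13)&(np.abs(A[...,1]+.119)<.04)&(A[...,2]>.06)&(A[...,2]<.072)
    k=A[g]; 
    lo_=k[(k[:,0]<.578)];hi_=k[(k[:,0]>.578)]
    print("jaws",len(lo_),lo_[:,0].min(),lo_[:,0].max(),hi_[:,0].min(),hi_[:,0].max())
E
```

```text
{'clock': np.float64(5.25), 'position': array([0.6561, 0.2437, 0.1726]), 'tool_rot': array([ 3.1406e+00, -2.8000e-03,  7.8590e-01]), 'grip_width': np.float64(0.0583), 'force': array([-0.3495,  0.1823, -0.4806]), 'qpos': array([-0.1265,  0.7478, -0.5365,  1.4155,  0.4041,  1.0854, -1.5184])}
top cam [ 0.46210524 -0.01882342  1.3464214 ]
0.096 0.105 49 fit [ 0.5795 -0.121   0.02  ] rms 0.0016 enc 578.5 -119.0 24.1
0.09 0.096 63 fit [ 0.5796 -0.1209  0.0235] rms 0.0017 enc 579.4 -121.2 25.9
0.078 0.09 42 fit [ 0.578  -0.1209  0.0242] rms 0.0026 enc 577.5 -120.5 28.7
0.068 0.074 69 fit [ 0.5795 -0.1212  0.0305] rms 0.0019 enc 577.9 -120.8 33.4
jaws 472 0.49898594864182105 0.5777408265607733 0.5780302862138187 0.6600399225416405
side cam [0.48625662 0.80122004 0.99167418]
0.096 0.105 37 fit [ 0.5782 -0.1208  0.0201] rms 0.0015 enc 578.2 -120.8 22.9
0.09 0.096 47 fit [ 0.5781 -0.1205  0.0216] rms 0.0027 enc 578.8 -121.2 25.6
0.078 0.09 65 fit [ 0.5785 -0.1195  0.0222] rms 0.0019 enc 578.9 -120.1 25.2
0.068 0.074 59 fit [ 0.5783 -0.1212  0.0298] rms 0.0028 enc 579.2 -120.6 32.6
jaws 263 0.498663659069181 0.5779689143830055 0.5780644797088744 0.6588636309851535
```

>>> play_rows([
  [-3.13,2.03,0,0,0,0,-0.5],
  [-6.25,4.06,0,0,0,0,-0.5],
  [-9.38,6.1,0,0,0,0,-0.5],
  [-12.5,8.13,0,0,0,0,-0.5],
  [-15.62,10.16,0,0,0,0,-0.5],
])

```text
clock: 5.75
position: [0.6168, 0.0596, 0.1697]
tool_rot: [3.141, -0.001, 0.786]
force: [1.1, 0.5, -0.6]
grip_width: 0.0583
finger_force: 64.5
```

>>> play_rows([
  [-3.13,2.03,0,0,0,0,-0.5],
  [-6.25,4.06,0,0,0,0,-0.5],
  [-9.38,6.1,0,0,0,0,-0.5],
  [-12.5,8.13,0,0,0,0,-0.5],
  [-15.62,10.16,0,0,0,0,-0.5],
])

```text
clock: 6.25
position: [0.5782, -0.1228, 0.1697]
tool_rot: [3.14, -0.0, 0.786]
force: [0.3, 0.3, -0.9]
grip_width: 0.0585
finger_force: 64.5
```

>>> play_rows([
  [0,0,1,0,0,0,-0.5],
  [0,0,2,0,0,0,-0.5],
  [0,0,2.5,0,0,0,-0.5],
  [0,0,2.5,0,0,0,-0.5],
  [0,0,2.5,0,0,0,-0.5],
])

```text
clock: 6.75
position: [0.5789, -0.1203, 0.1434]
tool_rot: [-3.141, -0.0, 0.787]
force: [1.2, -0.2, -0.1]
grip_width: 0.0585
finger_force: 64.6
```

```bash
python3 - <<'E'
from h import *
s=observe(); print({k:np.round(s[k],4) for k in("clock","position","tool_rot","grip_width","force","moment","qpos")})
ims=[]
for n in("top","side"):
    p,d=viewer.grab_frame(n); np.save(n+"2.npy",d); cv2.imwrite(f"pics/{n}2.png",p[:,:,::-1])
    u,v=proj(n,s["position"]).astype(int); print(n,u,v)
    ims.append(cv2.resize(p[v-45:v+45,u-45:u+45,::-1],(390,390),interpolation=2))
cv2.imwrite("pics/crop4.png",np.hstack(ims))
E
```

```text
{'clock': np.float64(6.75), 'position': array([ 0.5789, -0.1203,  0.1434]), 'tool_rot': array([-3.1415e+00, -3.0000e-04,  7.8720e-01]), 'grip_width': np.float64(0.0585), 'force': array([ 1.2321, -0.1612, -0.0858]), 'moment': array([0.048 , 0.0168, 0.0265]), 'qpos': array([ 0.4754,  0.622 , -0.5369,  1.7504,  0.397 ,  0.879 , -1.0201])}
top 314 215
side 274 178
```

View pics/crop4.png

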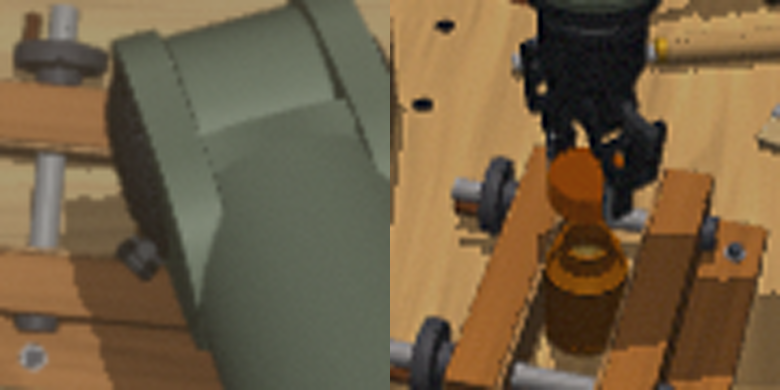

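The side crop shows the lid in the grip at (575,180), directly above the open mouth at (588,245). I'll fit the lid's centre from the side depth.

```bash
python3 - <<'E'
from h import *
from scipy.optimize import least_squares
p=cv2.imread("pics/side2.png")[:,:,::-1].copy(); A=pts("side",np.load("side2.npy"))
h=cv2.cvtColor(p,cv2.COLOR_RGB2HSV); m=cv2.inRange(h,(6,190,70),(21,255,255))>0
m&=(np.linalg.norm(A[...,:2]-[.579,-.120],axis=-1)<.038)&(A[...,2]>.138)
k=A[m]; print(len(k),k.min(0),k.max(0))
for lo,hi in((.143,.152),(.152,.160),(.143,.162)):
    q=k[(k[:,2]>lo)&(k[:,2]<hi)]; q=q[np.hypot(q[:,0]-.579,q[:,1]+.12)>.024]
    f=least_squares(lambda c:np.hypot(q[:,0]-c[0],q[:,1]-c[1])-.0295,[.579,-.12],loss="soft_l1",f_scale=.001); print(len(q),f.x,np.sqrt(np.mean(f.fun**2)))
t=k[k[:,2]>.16]; print("top z",np.median(t[:,2]), len(t))
# same fit on resting lid and the jar body for bias
p=cv2.imread("pics/side0.png")[:,:,::-1].copy(); A=pts("side",np.load("side0.npy"))
n=np.linalg.norm(A[...,:2]-[.6553,.244],axis=-1); q=A[(n<.036)&(n>.024)&(A[...,2]>.003)&(A[...,2]<.018)]
f=least_squares(lambda c:np.hypot(q[:,0]-c[0],q[:,1]-c[1])-.0295,[.655,.244],loss="soft_l1",f_scale=.001); print("rest",len(q),f.x)
n=np.linalg.norm(A[...,:2]-[.579,-.12],axis=-1); q=A[(n<.04)&(n>.027)&(A[...,2]>.04)&(A[...,2]<.064)&(A[...,1]>-.115)]
f=least_squares(lambda c:np.hypot(q[:,0]-c[0],q[:,1]-c[1])-.033,[.579,-.12],loss="soft_l1",f_scale=.001); print("body",len(q),f.x,np.sqrt(np.mean(f.fun**2)))
E
```

```text
200 [ 0.55317543 -0.14929682  0.14281339] [ 0.60890696 -0.08781902  0.21031704]
21 [ 0.57814376 -0.12044729] 0.0017235370368616908
28 [ 0.57854491 -0.11938676] 0.0012621970870712867
56 [ 0.57861309 -0.11993225] 0.0015767792879272423
top z 0.16679539198400367 150
rest 55 [0.65586765 0.24296551]
body 102 [ 0.57902463 -0.12290228] 0.0026574808419086997
```

>>> play_rows([
  [-0.03,0.04,1.2,0,0,0,-0.5],
  [-0.03,0.04,2.4,0,0,0,-0.5],
  [-0.03,0.04,3.6,0,0,0,-0.5],
  [-0.03,0.04,4.2,0,0,0,-0.5],
  [-0.03,0.04,4.2,0,0,0,-0.5],
])

```text
clock: 7.35
position: [0.5781, -0.1216, 0.0999]
tool_rot: [-3.14, 0.001, 0.786]
force: [0.0, 0.6, -0.3]
grip_width: 0.0585
finger_force: 64.6
```

>>> play_rows([
  [0,0,0.06,0,0,0,-0.5],
  [0,0,0.12,0,0,0,-0.5],
  [0,0,0.2,0,0,0,-0.5],
  [0,0,0.2,0,0,0,-0.5],
  [0,0,0.2,0,0,0,-0.5],
])

```text
clock: 7.85
position: [0.5788, -0.1219, 0.0993]
tool_rot: [3.141, -0.0, 0.786]
force: [0.2, 0.6, -0.4]
grip_width: 0.0584
finger_force: 64.6
```

>>> play_rows([
  [0,0,0,0,0,0,-0.5],
  [0,0,0,0,0,0,-0.5],
  [0,0,0,0,0,0,-0.5],
  [0,0,0,0,0,0,-0.5],
  [0,0,0,0,0,0,-0.5],
])

```text
clock: 8.35
position: [0.5787, -0.1218, 0.0992]
tool_rot: [-3.142, -0.0, 0.786]
force: [-0.2, -0.9, -0.7]
grip_width: 0.0585
finger_force: 64.6
```

```bash
python3 - <<'E'
from h import *
for i in range(3):
    s=observe(); print({k:np.round(s[k],4) for k in("clock","position","tool_rot","force","moment")}); viewer.grab_frame("top")
E
```

```text
{'clock': np.float64(8.35), 'position': array([ 0.5787, -0.1218,  0.0992]), 'tool_rot': array([-3.1416, -0.    ,  0.7858]), 'force': array([-0.2093, -0.8527, -0.7165]), 'moment': array([-0.0184, -0.0245,  0.0014])}
{'clock': np.float64(8.4), 'position': array([ 0.5787, -0.1218,  0.0992]), 'tool_rot': array([-3.1416, -0.    ,  0.7857]), 'force': array([-0.5455,  0.9578, -0.1835]), 'moment': array([ 0.0046, -0.0027,  0.0253])}
{'clock': np.float64(8.45), 'position': array([ 0.5787, -0.1218,  0.0992]), 'tool_rot': array([-3.1416,  0.    ,  0.7857]), 'force': array([-0.5358, -1.3256, -0.3545]), 'moment': array([-0.0451, -0.0319,  0.0053])}
```

>>> play_rows([
  [0.04,-0.02,0,0,0,0,-0.5],
  [0.08,-0.04,0,0,0,0,-0.5],
  [0.08,-0.04,0.05,0,0,0,-0.5],
  [0.08,-0.04,0.1,0,0,0,-0.5],
  [0.08,-0.04,0.15,0,0,0,-0.5],
])

```text
clock: 9.0
position: [0.579, -0.121, 0.0976]
tool_rot: [-3.142, -0.0, 0.786]
force: [-0.7, 0.1, -0.9]
grip_width: 0.0582
finger_force: 64.6
```

>>> play_rows([
  [0,0,0.05,0,0,0,-0.5],
  [0,0,0.1,0,0,0,-0.5],
  [0,0,0.15,0,0,0,-0.5],
  [0,0,0.15,0,0,0,-0.5],
  [0,0,0.15,0,0,0,-0.5],
])

```text
clock: 9.5
position: [0.579, -0.121, 0.0962]
tool_rot: [-3.142, -0.0, 0.786]
force: [0.2, 0.1, -1.3]
grip_width: 0.0582
finger_force: 64.6
```

>>> play_rows([
  [0,0,0.05,0,0,0,-0.5],
  [0,0,0.1,0,0,0,-0.5],
  [0,0,0.15,0,0,0,-0.5],
  [0,0,0.15,0,0,0,-0.5],
  [0,0,0.15,0,0,0,-0.5],
])

```text
clock: 10.0
position: [0.579, -0.121, 0.0947]
tool_rot: [-3.142, 0.0, 0.786]
force: [0.7, -0.2, -1.2]
grip_width: 0.0586
finger_force: 64.6
```

>>> play_rows([
  [0,0,0.05,0,0,0,-0.5],
  [0,0,0.1,0,0,0,-0.5],
  [0,0,0.1,0,0,0,-0.5],
  [0,0,0.1,0,0,0,-0.5],
  [0,0,0.1,0,0,0,-0.5],
])

```text
clock: 10.5
position: [0.579, -0.121, 0.0937]
tool_rot: [3.142, -0.0, 0.786]
force: [0.1, 1.5, -0.7]
grip_width: 0.0585
finger_force: 64.6
```

Clear so far, with the edge about 5 mm below the rim. I'll continue in small steps.

>>> play_rows([
  [0,0,0.05,0,0,0,-0.5],
  [0,0,0.1,0,0,0,-0.5],
  [0,0,0.15,0,0,0,-0.5],
  [0,0,0.15,0,0,0,-0.5],
  [0,0,0.15,0,0,0,-0.5],
])

```text
clock: 11.0
position: [0.5792, -0.1212, 0.0923]
tool_rot: [3.141, -0.0, 0.786]
force: [3.2, -2.5, 0.4]
grip_width: 0.0585
finger_force: 64.7
```

>>> play_rows([
  [0,0,0.04,0,0,0,-0.5],
  [0,0,0.08,0,0,0,-0.5],
  [0,0,0.12,0,0,0,-0.5],
  [0,0,0.12,0,0,0,-0.5],
  [0,0,0.12,0,0,0,-0.5],
])

```text
clock: 11.5
position: [0.5792, -0.1212, 0.0911]
tool_rot: [3.141, -0.0, 0.786]
force: [4.7, -3.6, 1.7]
grip_width: 0.0581
finger_force: 64.8
```

>>> play_rows([
  [0,0.03,0,0,0,0,-0.5],
  [0,0.06,0,0,0,0,-0.5],
  [0,0.08,0,0,0,0,-0.5],
  [0,0.08,0,0,0,0,-0.5],
  [0,0.08,0,0,0,0,-0.5],
])

```text
clock: 12.0
position: [0.5793, -0.1214, 0.0909]
tool_rot: [-3.141, 0.0, 0.786]
force: [1.3, -1.8, -0.3]
grip_width: 0.0586
finger_force: 64.7
```

>>> play_rows([
  [0,0,0.04,0,0,0,-0.5],
  [0,0,0.08,0,0,0,-0.5],
  [0,0,0.08,0,0,0,-0.5],
  [0,0,0.08,0,0,0,-0.5],
  [0,0,0.08,0,0,0,-0.5],
])

```text
clock: 12.5
position: [0.5794, -0.1214, 0.0901]
tool_rot: [-3.141, 0.0, 0.786]
force: [0.4, -0.2, -1.2]
grip_width: 0.0586
finger_force: 64.6
```

>>> play_rows([
  [0,0,0.04,0,0,0,-0.5],
  [0,0,0.08,0,0,0,-0.5],
  [0,0,0.12,0,0,0,-0.5],
  [0,0,0.12,0,0,0,-0.5],
  [0,0,0.12,0,0,0,-0.5],
])

```text
clock: 13.0
position: [0.5795, -0.1215, 0.089]
tool_rot: [-3.141, -0.0, 0.786]
force: [-0.6, -0.5, -0.9]
grip_width: 0.0585
finger_force: 64.6
```

>>> play_rows([
  [0,0,0.04,0,0,0,-0.5],
  [0,0,0.08,0,0,0,-0.5],
  [0,0,0.08,0,0,0,-0.5],
  [0,0,0.08,0,0,0,-0.5],
  [0,0,0.08,0,0,0,-0.5],
])

```text
clock: 13.5
position: [0.5795, -0.1215, 0.0882]
tool_rot: [-3.142, 0.0, 0.786]
force: [-0.2, -0.5, -1.3]
grip_width: 0.0582
finger_force: 64.6
```

>>> play_rows([
  [0,0,0.04,0,0,0,-0.5],
  [0,0,0.08,0,0,0,-0.5],
  [0,0,0.12,0,0,0,-0.5],
  [0,0,0.12,0,0,0,-0.5],
  [0,0,0.12,0,0,0,-0.5],
])

```text
clock: 14.0
position: [0.5796, -0.1215, 0.0871]
tool_rot: [3.141, -0.0, 0.786]
force: [-0.8, -0.3, 4.2]
grip_width: 0.0581
finger_force: 65.1
```

>>> play_rows([
  [0,0,0.04,0,0,0,-0.5],
  [0,0,0.08,0,0,0,-0.5],
  [0,0,0.08,0,0,0,-0.5],
  [0,0,0.08,0,0,0,-0.5],
  [0,0,0.08,0,0,0,-0.5],
])

```text
clock: 14.5
position: [0.5797, -0.1215, 0.0868]
tool_rot: [3.141, -0.0, 0.786]
force: [-4.3, 0.1, 12.8]
grip_width: 0.0582
finger_force: 66.1
```

>>> play_rows([
  [0,0,-0.04,0,0,0,-0.5],
  [0,0,-0.05,0,0,-0.05,-0.5],
  [0,0,-0.065,0,0,-0.1,-0.5],
  [0,0,-0.08,0,0,-0.15,-0.5],
  [0,0,-0.095,0,0,-0.2,-0.5],
])

```text
clock: 15.0
position: [0.5799, -0.1217, 0.0875]
tool_rot: [3.141, -0.0, 0.987]
force: [-0.1, -0.0, 7.0]
grip_width: 0.0583
finger_force: 65.3
```

```bash
python3 -c "
from h import *
s=observe(); print({k:np.round(s[k],4) for k in('clock','position','tool_rot','force','moment','qpos')})"
```

```text
{'clock': np.float64(15.0), 'position': array([ 0.5799, -0.1217,  0.0875]), 'tool_rot': array([ 3.1407e+00, -2.0000e-04,  9.8740e-01]), 'force': array([-0.1063, -0.0145,  7.0152]), 'moment': array([-0.1339,  0.1231, -0.1474]), 'qpos': array([ 0.4819,  0.7081, -0.5479,  1.779 ,  0.4952,  0.7944, -0.8969])}
```

>>> play_rows([
  [0,0,-0.016,0,0,-0.05,-0.5],
  [0,0,-0.032,0,0,-0.1,-0.5],
  [0,0,-0.047,0,0,-0.15,-0.5],
  [0,0,-0.063,0,0,-0.2,-0.5],
  [0,0,-0.08,0,0,-0.25,-0.5],
])

```text
clock: 15.5
position: [0.5799, -0.1217, 0.0883]
tool_rot: [3.141, -0.0, 1.237]
force: [-0.1, -0.1, 6.0]
grip_width: 0.0583
finger_force: 65.3
```

>>> play_rows([
  [0,0,-0.016,0,0,-0.05,-0.5],
  [0,0,-0.032,0,0,-0.1,-0.5],
  [0,0,-0.047,0,0,-0.15,-0.5],
  [0,0,-0.063,0,0,-0.2,-0.5],
  [0,0,-0.08,0,0,-0.25,-0.5],
])

```text
clock: 16.0
position: [0.5799, -0.1217, 0.0891]
tool_rot: [3.141, 0.0, 1.487]
force: [-1.2, 0.1, 7.3]
grip_width: 0.0581
finger_force: 65.3
```

>>> play_rows([
  [0,0,-0.016,0,0,-0.05,-0.5],
  [0,0,-0.032,0,0,-0.1,-0.5],
  [0,0,-0.047,0,0,-0.15,-0.5],
  [0,0,-0.063,0,0,-0.2,-0.5],
  [0,0,-0.08,0,0,-0.25,-0.5],
])

```text
clock: 16.5
position: [0.5798, -0.1217, 0.0899]
tool_rot: [3.141, 0.0, 1.737]
force: [-1.6, -0.2, 6.8]
grip_width: 0.0586
finger_force: 65.3
```

>>> play_rows([
  [0,0,-0.01,0,0,-0.03,-0.5],
  [0,0,-0.02,0,0,-0.06,-0.5],
  [0,0,-0.03,0,0,-0.09,-0.5],
  [0,0,-0.04,0,0,-0.12,-0.5],
  [0,0,-0.047,0,0,-0.15,-0.5],
])

```text
clock: 17.0
position: [0.5798, -0.1216, 0.0903]
tool_rot: [3.141, 0.0, 1.887]
force: [-1.5, 0.5, 7.3]
grip_width: 0.0588
finger_force: 65.3
```

>>> play_rows([
  [0,0,-0.008,0,0,-0.024,-0.5],
  [0,0,-0.016,0,0,-0.048,-0.5],
  [0,0,-0.023,0,0,-0.072,-0.5],
  [0,0,-0.03,0,0,-0.096,-0.5],
  [0,0,-0.037,0,0,-0.12,-0.5],
])

```text
clock: 17.5
position: [0.5798, -0.1216, 0.0907]
tool_rot: [3.141, 0.0, 2.006]
force: [-1.1, -0.6, 6.4]
grip_width: 0.0587
finger_force: 65.3
```

>>> play_rows([
  [0,0,-0.008,0,0,-0.024,-0.5],
  [0,0,-0.016,0,0,-0.048,-0.5],
  [0,0,-0.023,0,0,-0.072,-0.5],
  [0,0,-0.03,0,0,-0.096,-0.5],
  [0,0,-0.037,0,0,-0.12,-0.5],
])

```text
clock: 18.0
position: [0.5795, -0.1214, 0.0907]
tool_rot: [-3.142, -0.0, 2.128]
force: [-0.0, -0.1, 0.5]
grip_width: 0.0582
finger_force: 64.6
```

The force vanished and the lid sank, so it is off the thread starts. Now I'll lower it onto the threads.

>>> play_rows([
  [0,0,0,0,0,-0.04,-0.5],
  [0,0,0.06,0,0,-0.04,-0.5],
  [0,0,0.12,0,0,-0.04,-0.5],
  [0,0,0.16,0,0,-0.04,-0.5],
  [0,0,0.16,0,0,-0.04,-0.5],
])

```text
clock: 18.5
position: [0.5795, -0.1218, 0.089]
tool_rot: [-3.141, 0.0, 2.165]
force: [0.8, -2.2, 0.8]
grip_width: 0.0585
finger_force: 64.6
```

>>> play_rows([
  [0,0,0.05,0,0,0,-0.5],
  [0,0,0.1,0,0,0,-0.5],
  [0,0,0.12,0,0,0,-0.5],
  [0,0,0.12,0,0,0,-0.5],
  [0,0,0.12,0,0,0,-0.5],
])

```text
clock: 19.0
position: [0.5796, -0.1216, 0.088]
tool_rot: [-3.142, 0.0, 2.166]
force: [1.3, -2.0, -0.2]
grip_width: 0.0584
finger_force: 64.7
```

>>> play_rows([
  [0,0,0.05,0,0,0,-0.5],
  [0,0,0.1,0,0,0,-0.5],
  [0,0,0.15,0,0,0,-0.5],
  [0,0,0.15,0,0,0,-0.5],
  [0,0,0.15,0,0,0,-0.5],
])

```text
clock: 19.5
position: [0.5795, -0.1213, 0.0864]
tool_rot: [-3.142, -0.0, 2.166]
force: [0.3, -0.8, -1.3]
grip_width: 0.0579
finger_force: 64.5
```

>>> play_rows([
  [0,0,0.05,0,0,0,-0.5],
  [0,0,0.1,0,0,0,-0.5],
  [0,0,0.12,0,0,0,-0.5],
  [0,0,0.12,0,0,0,-0.5],
  [0,0,0.12,0,0,0,-0.5],
])

```text
clock: 20.0
position: [0.5795, -0.1215, 0.0853]
tool_rot: [3.142, -0.0, 2.166]
force: [0.2, 0.1, -0.5]
grip_width: 0.0586
finger_force: 64.5
```

>>> play_rows([
  [0,0,0.03,0,0,0,-0.5],
  [0,0,0.06,0,0,0,-0.5],
  [0,0,0.08,0,0,0,-0.5],
  [0,0,0.08,0,0,0,-0.5],
  [0,0,0.08,0,0,0,-0.5],
])

```text
clock: 20.5
position: [0.5796, -0.1215, 0.0848]
tool_rot: [3.141, 0.0, 2.166]
force: [-3.0, 0.4, 6.7]
grip_width: 0.0585
finger_force: 65.2
```

>>> play_rows([
  [0,0,0.02,0,0,0,-0.5],
  [0,0,0.04,0,0,0,-0.5],
  [0,0,0.04,0,0,0,-0.5],
  [0,0,0.04,0,0,0,-0.5],
  [0,0,0.04,0,0,0,-0.5],
])

```text
clock: 21.0
position: [0.5797, -0.1215, 0.0846]
tool_rot: [3.141, 0.001, 2.166]
force: [-3.0, 0.2, 9.7]
grip_width: 0.0585
finger_force: 65.7
```

>>> play_rows([
  [0,0,0.01,0,0,0.05,-0.5],
  [0,0,0.025,0,0,0.1,-0.5],
  [0,0,0.04,0,0,0.15,-0.5],
  [0,0,0.055,0,0,0.2,-0.5],
  [0,0,0.07,0,0,0.25,-0.5],
])

```text
clock: 21.5
position: [0.5803, -0.1215, 0.084]
tool_rot: [3.14, 0.001, 1.914]
force: [1.1, -1.3, 7.4]
grip_width: 0.0584
finger_force: 65.4
```

>>> play_rows([
  [0,0,0.015,0,0,0.05,-0.5],
  [0,0,0.03,0,0,0.1,-0.5],
  [0,0,0.045,0,0,0.15,-0.5],
  [0,0,0.06,0,0,0.2,-0.5],
  [0,0,0.075,0,0,0.25,-0.5],
])

```text
clock: 22.0
position: [0.5802, -0.1215, 0.0832]
tool_rot: [3.14, 0.0, 1.664]
force: [1.5, -0.6, 7.1]
grip_width: 0.0583
finger_force: 65.3
```

```bash
python3 -c "
from h import *
s=observe(); print({k:np.round(s[k],4) for k in('clock','position','tool_rot','force','moment','qpos')})"
```

```text
{'clock': np.float64(22.0), 'position': array([ 0.5802, -0.1215,  0.0832]), 'tool_rot': array([3.1400e+00, 3.0000e-04, 1.6638e+00]), 'force': array([ 1.4719, -0.6485,  7.0698]), 'moment': array([-0.0063, -0.2107,  0.0705]), 'qpos': array([ 0.5825,  0.7576, -0.7068,  1.7752,  0.6364,  0.8497, -0.3328])}
```

>>> play_rows([
  [0,0,0.015,0,0,0.05,-0.5],
  [0,0,0.03,0,0,0.1,-0.5],
  [0,0,0.045,0,0,0.15,-0.5],
  [0,0,0.06,0,0,0.2,-0.5],
  [0,0,0.07,0,0,0.25,-0.5],
])

```text
clock: 22.5
position: [0.5803, -0.1215, 0.0825]
tool_rot: [3.14, -0.0, 1.414]
force: [0.4, -0.6, 7.7]
grip_width: 0.058
finger_force: 65.4
```

```bash
python3 -c "
from h import *
s=observe(); print({k:np.round(s[k],4) for k in('clock','position','force','moment')})"
```

```text
{'clock': np.float64(22.5), 'position': array([ 0.5803, -0.1215,  0.0825]), 'force': array([ 0.3568, -0.5614,  7.7096]), 'moment': array([-0.1154, -0.1126,  0.0391])}
```

>>> play_rows([
  [0,0,0.012,0,0,0.05,-0.5],
  [0,0,0.024,0,0,0.1,-0.5],
  [0,0,0.036,0,0,0.15,-0.5],
  [0,0,0.048,0,0,0.2,-0.5],
  [0,0,0.06,0,0,0.25,-0.5],
])

```text
clock: 23.0
position: [0.5802, -0.1214, 0.0819]
tool_rot: [3.14, -0.001, 1.164]
force: [-0.2, -0.1, 7.2]
grip_width: 0.0584
finger_force: 65.4
```

```bash
python3 -c "
from h import *
s=observe(); print({k:np.round(s[k],4) for k in('clock','position','force','moment')})"
```

```text
{'clock': np.float64(23.0), 'position': array([ 0.5802, -0.1214,  0.0819]), 'force': array([-0.2355, -0.0845,  7.1774]), 'moment': array([-0.02  , -0.0676,  0.0727])}
```

>>> play_rows([
  [0,0,0.01,0,0,0.05,-0.5],
  [0,0,0.02,0,0,0.1,-0.5],
  [0,0,0.03,0,0,0.15,-0.5],
  [0,0,0.035,0,0,0.2,-0.5],
  [0,0,0.04,0,0,0.25,-0.5],
])

```text
clock: 23.5
position: [0.5802, -0.1215, 0.0815]
tool_rot: [3.14, -0.001, 0.914]
force: [0.9, 0.4, 8.3]
grip_width: 0.0578
finger_force: 65.5
```

```bash
python3 -c "
from h import *
s=observe(); print({k:np.round(s[k],4) for k in('clock','position','force','moment')})"
```

```text
{'clock': np.float64(23.5), 'position': array([ 0.5802, -0.1215,  0.0815]), 'force': array([0.881 , 0.3763, 8.251 ]), 'moment': array([-0.0184,  0.0214,  0.0574])}
```

>>> play_rows([
  [0,0,0.005,0,0,0.04,-0.5],
  [0,0,0.01,0,0,0.08,-0.5],
  [0,0,0.015,0,0,0.12,-0.5],
  [0,0,0.02,0,0,0.16,-0.5],
  [0,0,0.025,0,0,0.2,-0.5],
])

```text
clock: 24.0
position: [0.5803, -0.1215, 0.0814]
tool_rot: [3.14, -0.001, 0.714]
force: [-0.5, -0.6, 9.5]
grip_width: 0.0583
finger_force: 65.6
```

```bash
python3 -c "
from h import *
s=observe(); print({k:np.round(s[k],4) for k in('clock','position','force','moment')})"
```

```text
{'clock': np.float64(24.0), 'position': array([ 0.5803, -0.1215,  0.0814]), 'force': array([-0.5416, -0.5658,  9.5239]), 'moment': array([-0.0297, -0.014 ,  0.1131])}
```

>>> play_rows([
  [0,0,0.005,0,0,0.03,-0.5],
  [0,0,0.01,0,0,0.06,-0.5],
  [0,0,0.015,0,0,0.09,-0.5],
  [0,0,0.02,0,0,0.12,-0.5],
  [0,0,0.025,0,0,0.15,-0.5],
])

```text
clock: 24.5
position: [0.5803, -0.1215, 0.0811]
tool_rot: [3.141, -0.001, 0.565]
force: [0.0, -0.6, 9.5]
grip_width: 0.0585
finger_force: 65.6
```

```bash
python3 -c "
from h import *
s=observe(); print({k:np.round(s[k],4) for k in('clock','position','force','moment')})"
```

```text
{'clock': np.float64(24.5), 'position': array([ 0.5803, -0.1215,  0.0811]), 'force': array([ 8.0000e-04, -5.8910e-01,  9.5382e+00]), 'moment': array([ 0.0217, -0.007 ,  0.1596])}
```

>>> play_rows([
  [0,0,0.006,0,0,0.02,-0.5],
  [0,0,0.012,0,0,0.04,-0.5],
  [0,0,0.018,0,0,0.06,-0.5],
  [0,0,0.024,0,0,0.08,-0.5],
  [0,0,0.03,0,0,0.1,-0.5],
])

```text
clock: 25.0
position: [0.5804, -0.1215, 0.0809]
tool_rot: [3.141, -0.002, 0.465]
force: [-0.4, -0.8, 12.2]
grip_width: 0.0587
finger_force: 65.7
```

```bash
python3 -c "
from h import *
s=observe(); print({k:np.round(s[k],4) for k in('clock','position','force','moment')})"
```

```text
{'clock': np.float64(25.0), 'position': array([ 0.5804, -0.1215,  0.0809]), 'force': array([-0.3503, -0.7517, 12.1797]), 'moment': array([-0.011 ,  0.0548,  0.0941])}
```

>>> play_rows([
  [0,0,0.003,0,0,0.02,-0.5],
  [0,0,0.006,0,0,0.04,-0.5],
  [0,0,0.01,0,0,0.06,-0.5],
  [0,0,0.012,0,0,0.08,-0.5],
  [0,0,0.015,0,0,0.1,-0.5],
])

```text
clock: 25.5
position: [0.5805, -0.122, 0.0809]
tool_rot: [3.14, -0.002, 0.366]
force: [-0.9, -3.4, 11.3]
grip_width: 0.0583
finger_force: 65.9
```

```bash
python3 -c "
from h import *
s=observe(); print({k:np.round(s[k],4) for k in('clock','position','force','moment')})"
```

```text
{'clock': np.float64(25.5), 'position': array([ 0.5805, -0.122 ,  0.0809]), 'force': array([-0.8599, -3.3967, 11.2539]), 'moment': array([-0.8231,  0.0793,  1.1383])}
```

>>> play_rows([
  [0,0,0.003,0,0,0.02,-0.5],
  [0,0,0.006,0,0,0.04,-0.5],
  [0,0,0.01,0,0,0.06,-0.5],
  [0,0,0.012,0,0,0.08,-0.5],
  [0,0,0.015,0,0,0.1,-0.5],
])

```text
clock: 26.0
position: [0.5814, -0.1231, 0.081]
tool_rot: [3.138, -0.004, 0.265]
force: [6.2, -10.5, 9.2]
grip_width: 0.0584
finger_force: 65.8
```

```bash
python3 -c "
from h import *
s=observe(); print({k:np.round(s[k],4) for k in('clock','position','tool_rot','force','moment')})"
```

```text
{'clock': np.float64(26.0), 'position': array([ 0.5814, -0.1231,  0.081 ]), 'tool_rot': array([ 3.1383, -0.0035,  0.2653]), 'force': array([  6.1806, -10.5352,   9.2482]), 'moment': array([-2.3127, -1.2261,  1.2291])}
```

The torque has jumped past 1.1 N m, so the lid is tight at its stop. Now I'll release and lift.

>>> play_rows([
  [0,0,0,0,0,0,0.9],
  [0,0,0,0,0,0,0.9],
  [0,0,0,0,0,0,0.9],
  [0,0,0,0,0,0,0.9],
  [0,0,0,0,0,0,0.9],
])

```text
clock: 26.5
position: [0.5795, -0.1214, 0.0797]
tool_rot: [-3.141, 0.0, 0.266]
force: [-0.5, 0.3, -0.0]
grip_width: 0.0812
finger_force: 0.0
```

>>> play_rows([
  [0,0,-1,0,0,0,0.9],
  [0,0,-3,0,0,0,0.9],
  [0,0,-6,0,0,0,0.9],
  [0,0,-10,0,0,0,0.9],
  [0,0,-14,0,0,0,0.9],
])

```text
clock: 27.0
position: [0.5792, -0.1213, 0.2219]
tool_rot: [-3.141, 0.0, 0.266]
force: [0.8, 0.2, 0.4]
grip_width: 0.0809
finger_force: 0.0
```

>>> play_rows([
  [0,4,-2,0,0,0,0.9],
  [0,8,-4,0,0,0,0.9],
  [0,12,-4,0,0,0,0.9],
  [0,16,-4,0,0,0,0.9],
  [0,20,-4,0,0,0,0.9],
])

```text
clock: 27.5
position: [0.6322, -0.3161, 0.2609]
tool_rot: [3.141, -0.001, 0.266]
force: [0.7, 0.5, -0.3]
grip_width: 0.0812
finger_force: 0.0
```

```bash
python3 - <<'E'
from h import *
s=observe(); print({k:np.round(s[k],4) for k in("clock","position","force")})
ims=[]
for n in("top","side"):
    p,d=viewer.grab_frame(n); A=pts(n,d)
    q=A[(np.linalg.norm(A[...,:2]-[.579,-.121],axis=-1)<.022)]; q=q[(q[:,2]>.09)&(q[:,2]<.12)]
    if len(q)>9:
        c=np.linalg.lstsq(np.c_[q[:,:2]-[.579,-.121],np.ones(len(q))],q[:,2],rcond=None)[0]; print(n,len(q),"slope,top z",c)
    u,v=proj(n,[.579,-.121,.1]).astype(int)
    ims.append(cv2.resize(p[v-45:v+45,u-45:u+45,::-1],(390,390),interpolation=2))
cv2.imwrite("pics/crop5.png",np.hstack(ims))
E
```

```text
{'clock': np.float64(27.5), 'position': array([ 0.6322, -0.3161,  0.2609]), 'force': array([ 0.719 ,  0.477 , -0.2749])}
top 193 slope,top z [-0.0061441   0.01406507  0.10549779]
side 93 slope,top z [-0.00668804  0.00378217  0.10530781]
```

View pics/crop5.png

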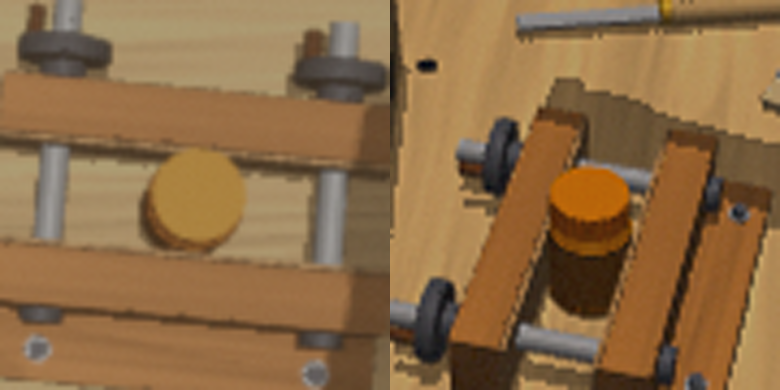

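The lid sits level and centred on the jar at crop (197,195) and (590,205). Its top is at 105.4 mm, against 105.5 mm expected when fully home. Handing in.

```bash
python3 -c "
from workcell import bot
print(bot.job_done())"
```

```text
the job is handed in; nothing more can be done
None
```

The orange lid is back on the jar, screwed tight to its stop, level, centred and released; I handed the job in at about 27.6 s of the 61 s allowed, and no verdict came back.

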